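# Pack a hold-down clamp set into its kit tray

## Robot

A 7-joint arm with a two-finger parallel gripper is mounted at the origin on a cart in front of the work surface, level with it; the furniture and walls round the work are solid. World frame = base frame: x ahead of the robot, y to its left, z up, the work surface at z = 0. Lengths are in m, angles in rad, forces in N, time in s.
With the tool pointing down it reaches from about 0.425 to 0.825 m from the base axis. Payload 3.6 kg.
Tool frame: the origin (TCP) lies at the very end of the fingers, on their centre line; the grasp point (between the pads) lies 19 mm behind it (grip_point_offset is the distance from the TCP to the grasp point, in m); z points along the fingers, y is the line along which they close (so a half turn about z gives the same grasp; the last joint's range is limited). The gripper opens to 93 mm and grips with 3 to 60 N. Pads are 15 mm wide; open, the fingers measure 128 mm over their backs; the gripper's body (75 mm by 188 mm) begins 65 mm behind the grasp point.
Start: joints at [1.24, 0.615, -0.013, 1.423, 0.008, 1.103, -0.04], TCP at [0.195, -0.62, 0.219] pointing down, gripper open.
Joint ranges: [-3.12, 3.12], [-0.3, 2.06], [-1.34, 1.32], [0.26, 2.42], [-1.36, 4.5], [0.01, 1.98], [-2.84, 2.84]. Speed limits (rad/s): [2.79, 2.79, 3.14, 3.14, 3.14, 3.14, 3.14].

## Interface

Orientations are given as a 3x3 rotation matrix whose columns are the frame's x, y, z axes.
In Python, from workcell import * gives the robot as it stands.
- The arm moves only by the tool servo_tool, never from a script. Its argument "plan" is a list of rows, each an object with "twist": the turn, a rotation vector about the world's x, y, z normalised to -1 to 1, where 1 is pi/2 rad, a list of three; "travel": the shift along the world's x, y, z normalised to -1 to 1, where 1 is 0.1 m, a list of three; "grip": the opening, from 0 (shut) to 1 (fully open). A call has 1 to 20 rows; each row is the pose to reach, as a shift and turn from the pose commanded when the call began; what a row does not reach only later rows make up. A row lasts 1/8 s, in which the tool goes at most 62.5 mm and 10.7 degrees, less where a joint would pass 70% of its speed; a pose out of reach is approached as far as the arm can. A call with a number of a shift or a turn outside -1 to 1 is refused whole. A call with a gripper value outside its range is refused whole. The fingers move at their own pace and stop on an object; the grip force is fixed at half the most. Time passes only in rows, so rows that repeat a pose let the fingers close. It gives the time, the measured TCP pose, the force, the opening and the grip force at its end, in the units of the state.
- get_obs(): the state, without advancing time (a new reading comes with each control period).
- grab_frame(name): name is "scene" or "top" or "wrist"; returns (picture, depth): 480x640x3 uint8, red, green, blue; 480x640 float32, m along the optical axis (not along the pixel's ray), 0 where there is no reading.
- camera_info(name): a dict with "fx", "fy", "cx", "cy" (pixels), "R" (3x3) and "t" (3): a world point X has camera coordinates R X + t. Camera axes: x right, y down, z forward; pixel columns grow to the right and rows downward; lengths in m; the calibration is good to about 2 mm. A picture is of the moment at which its call begins: read the wrist's pose just before it. camera_info takes no time and is no camera call; for the wrist camera it gives the pose at the moment of the call.
- job_done(): hands the job in; it is judged then, once.
The state is a dict: "t": time; "joint_positions": joint angles; "dq": joint speeds; "joint_torque": joint torques, N m; "ee_pos": TCP position; "ee_rot": TCP orientation; "force": force on the tool from outside, world axes, zero at the start; "torque": the same for the moment, N m; "width": finger opening in m; "grasp_force": force on a finger pad.
Only numpy, scipy, OpenCV 4.12 (cv2) and the standard library are available. Lean on these libraries where they do the work, as an engineer would, in place of code of your own. Each camera call takes 0.05 s, during which the arm holds its last target. There are 200 camera calls.

## Task

Pack the hold-down clamp set for the next milling set-up into the kit tray: lay the dark strap clamp, the longer of the two threaded studs, the taller of the two step blocks and the flange nut each in the pocket made for it, seated flat on the pocket's floor. The T-nut's place is already filled; leave the shorter stud and the lower step block where they lie on the bench.

Things in the scene. Friction and masses are not known exactly. Their poses are not given: they have to be found in the camera images.
- strap_clamp: Loose strap clamp: flat dark steel bar with holes, 24 (x) x 90 (y) x 12 (z) mm, 0.18 kg, lying flat on the bench. Origin: centre of its underside; y along the bar. Grasp across its 24 mm width at the middle.
- stud_long: Loose long stud: dark threaded rod, 10 mm thick and 100 mm long, lying on the bench. It has flat contact sides, so it does not roll. Origin: on the bench under its middle; y along the rod. Grasp across it at the middle.
- step_tall: Loose tall step block: dark steel staircase block with five levels, 52 (x) x 60 (y) mm, 44 mm high, 0.42 kg. Origin: centre of its underside. The stairs climb towards +y and the full height is reached only in the +y half. Grasp across the 52 mm faces (along x), at about y = +12 mm, 30 mm or more above its underside.
- flange_nut: Loose flange nut: dark hexagon nut 14 mm high on a round flange 24 mm across and 3 mm thick. Origin: centre of its underside. The hexagon is 20 mm over its corners (along x) and about 17 mm over its flats (along y): grasp it along y, above the flange.
- stud_short: Look-alike, to be left alone: the same dark threaded rod but only 80 mm long. Origin: on the bench under its middle; y along the rod.
- step_low: Look-alike, to be left alone: the same kind of dark step block, 52 x 60 mm, but only 36 mm high, with four levels. Origin: centre of its underside; stairs climb towards +y.
- stud_insert: White plastic block with the longest, narrowest pocket, for the long stud. Fixed. Origin: centre of its underside, 3 mm above the bench; y along its 125 mm, x across its 79 mm. Pocket centred on the origin, floor 6 mm and rim 14 mm above the origin; 20 x 110 mm at the floor, 3 mm wider a side at the rim; the middle 46 mm of the long sides is cut down to the floor for fingers. The four blocks stand 2 x 2 in a dark tray, rim 12 mm above the bench.
- strap_insert: White plastic block with the pocket for the strap clamp, in the tray. Fixed. Origin: centre of its underside, 3 mm above the bench; y along its 125 mm, x across its 79 mm. Pocket centred on the origin, floor 6 mm and rim 14 mm above the origin; 34 x 100 mm at the floor, 3 mm wider a side at the rim; the middle 46 mm of the long sides is cut down to the floor for fingers.
- step_insert: White plastic block with the widest pocket, for the step block, in the tray. Fixed. Origin: centre of its underside, 3 mm above the bench; y along its 125 mm, x across its 79 mm. Pocket centred on the origin, floor 6 mm and rim 16 mm above the origin; 62 (x) x 70 (y) mm at the floor, 3 mm wider a side at the rim; the middle 46 mm of the +x and -x sides is cut down to the floor. The step block's 60 mm goes along y; it may face either way.
- nut_insert: White plastic block with two 34 x 34 mm square recesses with raised borders 5 mm wide, in the tray. Fixed. Origin: centre of its underside, 3 mm above the bench; y along its 125 mm, x across its 79 mm. Recess floors 6 mm, borders 10 mm above the origin. The recess at y = +30 mm already holds a dark T-nut (16 mm high, fixed); the empty one, centred at x = 0, y = -28 mm, is for the flange nut.
There are look-alikes about, which are no part of the job. Leave any red or turquoise look-alike of the step_tall alone. Several things look just like the strap_clamp: the one meant starts farthest from the robot's base.

How it is judged:
By the outcome, as a careful person would: the job done as asked, in the order asked, and still so for the second after the job is handed in, with the robot touching nothing.
It also fails if it takes over 99 s, if anything falls off the work surface, if the arm or the gripper's body presses on something with over 40 N, if the wrist force passes 120 N, or if a joint passes its speed limit or range.

## Working session

There is one attempt and no reset: what is moved stays moved. The work goes in short steps, Python scripts to look and compute and a tool call to move; the robot and the scene stay as the last step left them, time stands still between calls to the robot, and variables do not carry over. Pictures are saved under pics/ and viewed, at most 14 in all, crops included, and the job is handed in when it is done.

Besides the shell and the picture viewer there is one more tool, called after "Call:" by a JSON object that holds its "op" and its "data", one argument or row to a line. servo_tool: Moves the arm, as the interface text tells. Its arguments: {"type":"object","properties":{"plan":{"type":"array","items":{"type":"object","properties":{"twist":{"type":"array","items":{"type":"number"}},"travel":{"type":"array","items":{"type":"number"}},"grip":{"type":"number"}}}}},"required":["plan"]}

```bash
mkdir -p pics; ls; python3 - <<'E'
from workcell import *
import numpy as np,cv2
o=get_obs();print(o['t'],o['ee_pos'],o['ee_rot'],o['width'])
for n in("top","scene"):
    p,d=grab_frame(n);cv2.imwrite(f"pics/{n}0.png",p[:,:,::-1]);np.savez(f"{n}0.npz",p=p,d=d);c=camera_info(n);print(n,{k:np.round(v,4).tolist() for k,v in c.items()})
E
```

```text
pics
0.0 [ 0.19483552 -0.61929724  0.21747901] [[ 9.53892020e-01  3.00148913e-01 -8.02811148e-04]
 [ 3.00149984e-01 -9.53888979e-01  2.40907158e-03]
 [-4.27124878e-05 -2.53895791e-03 -9.99996776e-01]] 0.09312758888360428
top {'fx': 439.1363, 'fy': 439.1363, 'cx': 325.0578, 'cy': 240.3545, 'R': [[-0.0146, -0.9998, -0.0147], [-0.9955, 0.0159, -0.0938], [0.094, 0.0132, -0.9955]], 't': [0.0689, 0.5327, 0.95]}
scene {'fx': 489.1849, 'fy': 489.1849, 'cx': 314.8692, 'cy': 234.0789, 'R': [[0.5186, -0.8549, -0.0105], [-0.4627, -0.2703, -0.8443], [0.719, 0.4428, -0.5357]], 't': [-0.2154, 0.2888, 0.8239]}
```

View pics/top0.png

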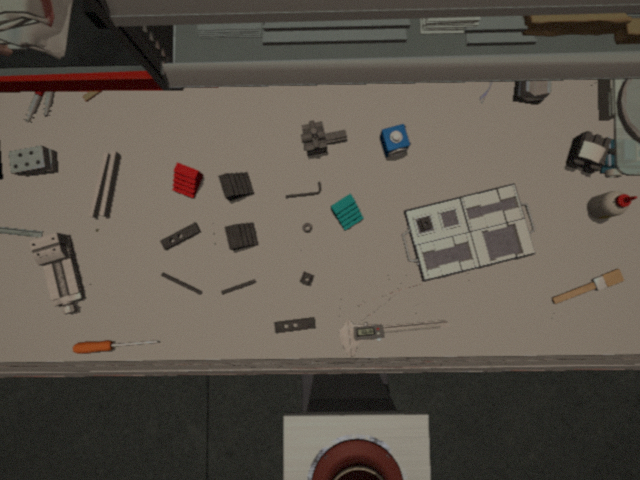

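View pics/scene0.png

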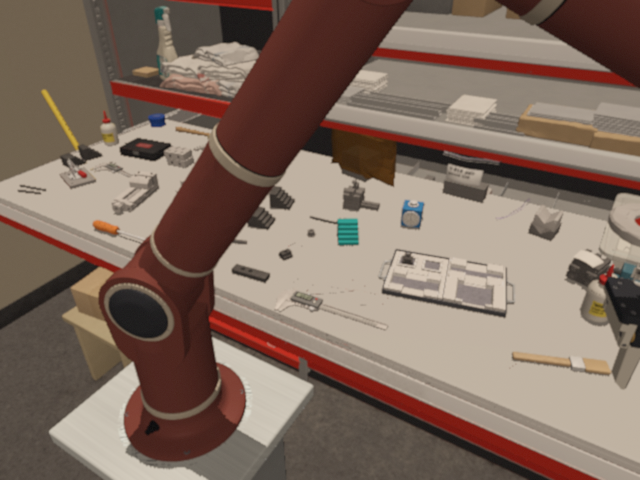

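The top view shows two strap clamps at about (181,237) and (295,325); the first is farther from the base. There are rods at (181,283) and (238,286), dark step blocks at (236,186) and (241,236), small parts at (307,228) and (307,279), and the tray around (470,230). Next I'll measure these and zoom in.

```bash
cat > h.py <<'E'
import numpy as np,cv2
from workcell import *
def world(c,d):
    v,u=np.mgrid[:480,:640]
    X=np.stack([(u-c['cx'])/c['fx']*d,(v-c['cy'])/c['fy']*d,d],-1)
    return (X-c['t'])@np.asarray(c['R'])
def topix(c,P):
    q=np.asarray(c['R'])@P+c['t'];return c['fx']*q[0]/q[2]+c['cx'],c['fy']*q[1]/q[2]+c['cy']
E
python3 - <<'E'
from h import *
f=np.load('top0.npz');p,d=f['p'],f['d'];c=camera_info('top');W=world(c,d)
print('bench z',np.median(W[295:315,100:270,2]))
g=p.max(-1)
m=((g<95)&(d>0)).astype(np.uint8);m[:100]=0;m[345:]=0;m[:,:140]=0;m[:,545:]=0
n,l,s,_=cv2.connectedComponentsWithStats(m)
for i in range(1,n):
    if s[i,4]<25: continue
    k=l==i;P=W[k];r=cv2.minAreaRect((P[:,:2]*1000).astype(np.float32))
    v,u=np.nonzero(k);print((int(u.mean()),int(v.mean())),s[i,4],'xy',np.round(r[0]),'wh',np.round(r[1]),'ang',round(r[2],1),'z',np.round(np.percentile(P[:,2],[5,50,95])*1000),'r',round(np.hypot(*r[0])))
a=cv2.resize(p[155:335,150:350],None,fx=4,fy=4*.83,interpolation=cv2.INTER_CUBIC)
b=cv2.resize(p[175:290,395:545],None,fx=5,fy=5,interpolation=cv2.INTER_CUBIC)
a=np.clip(a.astype(int)*1.6,0,255).astype(np.uint8);cv2.imwrite('pics/a.png',a[:,:,::-1]);cv2.imwrite('pics/b.png',b[:,:,::-1])
E
```

```text
bench z 0.0010906690055615407
(528, 101) 103 xy [ 850. -408.] wh [59.  5.] ang 79.8 z [ 2. 12. 24.] r 943
(319, 139) 1025 xy [762.  66.] wh [107.  80.] ang 74.4 z [ 1. 41. 61.] r 765
(392, 149) 353 xy [747. -89.] wh [81. 47.] ang 50.7 z [-1. 21. 54.] r 752
(197, 183) 161 xy [665. 351.] wh [ 8. 59.] ang 62.1 z [ 0. 15. 42.] r 752
(235, 185) 800 xy [666. 264.] wh [73. 69.] ang 17.1 z [ 2. 29. 47.] r 717
(304, 193) 141 xy [644. 107.] wh [26. 85.] ang 22.1 z [-0.  5. 10.] r 653
(482, 240) 1527 xy [ 549. -262.] wh [171. 264.] ang 13.0 z [ 2. 10. 15.] r 608
(492, 207) 447 xy [ 603. -318.] wh [ 26. 113.] ang 13.4 z [ 7. 10. 14.] r 681
(347, 215) 349 xy [594.  10.] wh [59. 52.] ang 30.1 z [ 3. 27. 46.] r 594
(526, 210) 28 xy [ 594. -399.] wh [43. 13.] ang 35.7 z [-2. -0.  6.] r 716
(449, 217) 194 xy [ 582. -220.] wh [32. 31.] ang 13.5 z [ 7. 10. 13.] r 622
(424, 223) 199 xy [ 569. -164.] wh [32. 32.] ang 13.9 z [ 8. 18. 27.] r 592
(180, 236) 491 xy [551. 392.] wh [30. 95.] ang 27.2 z [ 1. 13. 16.] r 677
(241, 236) 764 xy [548. 252.] wh [64. 69.] ang 12.6 z [ 1. 29. 39.] r 603
(306, 227) 58 xy [565. 102.] wh [20. 19.] ang 42.9 z [ 0. 13. 17.] r 574
(447, 255) 701 xy [ 497. -211.] wh [ 39. 103.] ang 13.7 z [ 7. 10. 14.] r 540
(306, 278) 138 xy [449. 104.] wh [27. 28.] ang 65.9 z [-0. 13. 19.] r 461
(181, 283) 193 xy [444. 388.] wh [104.  11.] ang 64.1 z [ 3.  9. 13.] r 590
(238, 286) 155 xy [434. 259.] wh [10. 82.] ang 18.2 z [ 2. 10. 13.] r 506
(294, 324) 458 xy [347. 132.] wh [26. 92.] ang 6.6 z [ 2. 13. 16.] r 372
(368, 332) 338 xy [331. -32.] wh [28. 64.] ang 1.5 z [11. 14. 17.] r 332
```

View pics/a.png

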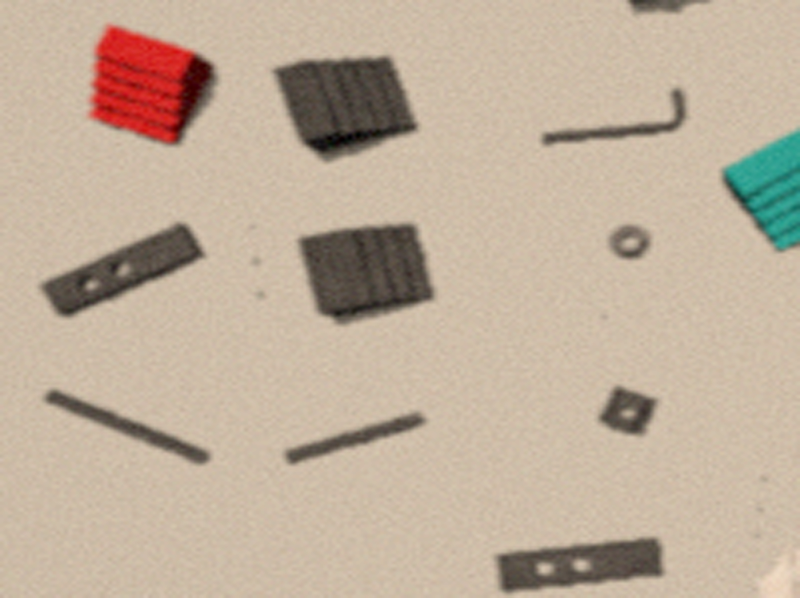

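View pics/b.png

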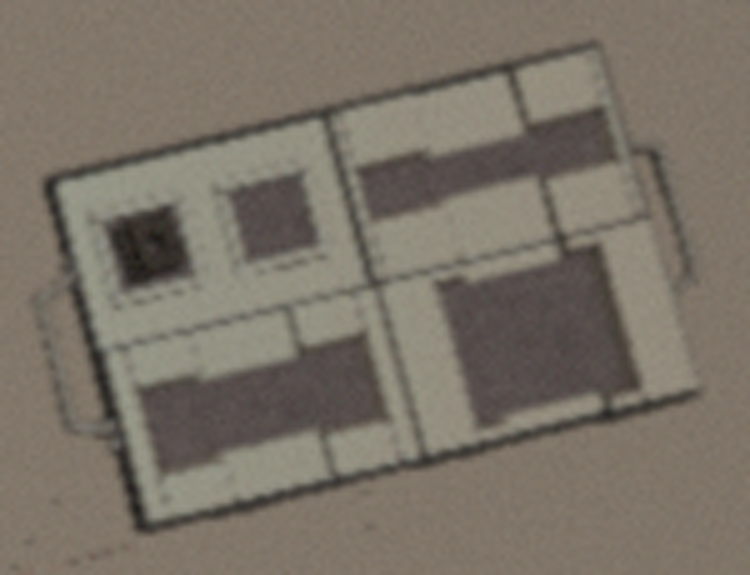

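The crop shows strap clamp (far one) at (551,392), long stud at (444,388), tall block at (666,264), flange nut ring at (565,102) and a square T-nut look-alike at (449,104). In the tray, the nut block is upper left with its T-nut, the stud pocket upper right, the strap pocket lower left and the step pocket lower right. I'll move over the tray first to look from the wrist.

Call:
{"op": "servo_tool", "data": {
  "plan": [
    {"travel": [0.5,0.5,0.0],"twist": [0,0,0.06],"grip": 1},
    {"travel": [1,1,0.2],"twist": [0,0,0.11],"grip": 1},
    {"travel": [1,1,0.2],"twist": [0,0,0.11],"grip": 1}
  ]
}}

```text
t: 0.48
ee_pos: [0.2998, -0.5164, 0.2393]
ee_rot: [[0.885, 0.467, 0.003], [0.467, -0.885, 0.002], [0.004, -0.0, -1.0]]
force: [0.5, 0.0, 0.2]
width: 0.0932
grasp_force: 0.0
```

Call:
{"op": "servo_tool", "data": {
  "plan": [
    {"travel": [0.5,0.5,0.1],"twist": [0,0,0.06],"grip": 1},
    {"travel": [1,1,0.4],"twist": [0,0,0.11],"grip": 1},
    {"travel": [1,1,0.4],"twist": [0,0,0.11],"grip": 1}
  ]
}}

```text
t: 0.85
ee_pos: [0.3981, -0.4175, 0.2798]
ee_rot: [[0.793, 0.609, 0.002], [0.609, -0.793, 0.0], [0.002, 0.001, -1.0]]
force: [0.3, -0.5, -0.9]
width: 0.0929
grasp_force: 0.0
```

Call:
{"op": "servo_tool", "data": {
  "plan": [
    {"travel": [0.5,0.5,0.1],"twist": [0,0,0.06],"grip": 1},
    {"travel": [1,1,0.4],"twist": [0,0,0.11],"grip": 1},
    {"travel": [1,1,0.4],"twist": [0,0,0.11],"grip": 1}
  ]
}}

```text
t: 1.23
ee_pos: [0.4973, -0.318, 0.3194]
ee_rot: [[0.678, 0.735, 0.002], [0.735, -0.678, 0.0], [0.001, 0.001, -1.0]]
force: [-0.7, -0.3, 1.3]
width: 0.0929
grasp_force: 0.0
```

Call:
{"op": "servo_tool", "data": {
  "plan": [
    {"travel": [0,0.5,0],"twist": [0,0,0.11],"grip": 1},
    {"travel": [0,0.8,0],"twist": [0,0,0.22],"grip": 1},
    {"travel": [0,0.8,0],"twist": [0,0,0.22],"grip": 1}
  ]
}}

```text
t: 1.6
ee_pos: [0.4943, -0.2397, 0.3184]
ee_rot: [[0.392, 0.92, -0.001], [0.92, -0.392, -0.0], [-0.001, -0.001, -1.0]]
force: [0.3, -0.8, -0.0]
width: 0.093
grasp_force: 0.0
```

```bash
cat >> h.py <<'E'
def snap(name):
    o=get_obs();c=camera_info('wrist');p,d=grab_frame('wrist')
    cv2.imwrite(f'pics/{name}.png',p[:,:,::-1]);np.savez(f'{name}.npz',p=p,d=d,**c)
    return o,c,p,d,world(c,d)
E
python3 - <<'E'
from h import *
o,c,p,d,W=snap('w_tray');print(o['t'],o['ee_pos'],{k:np.round(v,3).tolist() for k,v in c.items()})
print(np.round(-np.asarray(c['R']).T@c['t'],3))
E
```

```text
1.6 [ 0.49427193 -0.23971087  0.31837979] {'fx': 413.312, 'fy': 413.312, 'cx': 319.752, 'cy': 238.51, 'R': [[0.921, -0.39, -0.001], [-0.379, -0.893, 0.242], [-0.095, -0.223, -0.97]], 't': [-0.548, -0.08, 0.479]}
[ 0.52  -0.178  0.484]
```

View pics/w_tray.png

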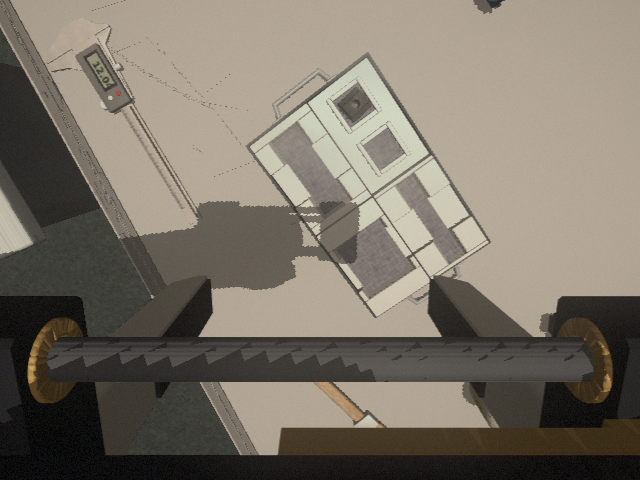

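The wrist view shows the whole tray: T-nut at (353,102), empty nut recess (383,147), strap pocket (308,165), stud pocket (430,213) and step pocket (375,255). A shadow partly covers it. I'll measure pocket floors by depth.

```bash
python3 - <<'E'
from h import *
f=np.load('w_tray.npz');p,d=f['p'],f['d'];c={k:f[k] for k in('fx','fy','cx','cy','R','t')};W=world(c,d)
z=W[...,2];print('bench',np.median(z[60:130,200:260]))
zb=np.median(z[60:130,200:260])
a=np.radians(13.6);ex=np.array([np.cos(a),np.sin(a)]);ey=np.array([-np.sin(a),np.cos(a)])
for n,q,r in(('strap',(497,-211),45),('stud',(603,-318),20),('step',(513,-312),60),('nutE',(582,-220),20),('tnut',(569,-164),20)):
    q=np.array(q)/1e3;D=W[...,:2]-q
    u,v=D@ex,D@ey
    # rim/floor edges: profile along u (|v|..) and v (|u| small)
    hw={'strap':(.062,.030),'stud':(.025,.0600),'step':(.045,.05),'nutE':(.03,.03),'tnut':(.03,.03)}[n]
    m=(abs(u)<hw[0])&(abs(v)<.07)&(z-zb<.0125)&(z-zb>.005)&(abs(v)<hw[1] if n!='strap' else abs(v)<.06)&(abs(u)<(.03 if n in('strap',) else hw[0]))
    mm=cv2.morphologyEx(m.astype(np.uint8),cv2.MORPH_OPEN,np.ones((3,3)))
    k,l,s,ct=cv2.connectedComponentsWithStats(mm);i=1+np.argmax(s[1:,4]);P=W[l==i]
    rr=cv2.minAreaRect((P[:,:2]*1000).astype(np.float32));print(n,s[i,4],np.round(rr[0],1),np.round(rr[1],1),round(rr[2],1),'z',np.median(P[:,2])-zb)
# rectified image, 0.4 mm... 1px=0.5mm at z=0.013
g=np.arange(-.10,.10,.0005) 
q0=np.array([.545,-.262]);V,U=np.meshgrid(np.arange(-.155,.155,.0004),np.arange(-.1,.1,.0004))
X=np.stack([q0[0]+U*ex[0]+V*ey[0],q0[1]+U*ex[1]+V*ey[1],0*U+.009+zb],-1)@c['R'].T+c['t']
mx=(c['fx']*X[...,0]/X[...,2]+c['cx']).astype(np.float32);my=(c['fy']*X[...,1]/X[...,2]+c['cy']).astype(np.float32)
im=cv2.remap(p,mx,my,cv2.INTER_CUBIC);im=np.clip(im*1.3,0,255).astype(np.uint8)
for k in range(0,im.shape[1],50): im[:6 if k%100 else 14,k]=(255,0,0)
for k in range(0,im.shape[0],50): im[k,:6 if k%100 else 14]=(255,0,0)
cv2.imwrite('pics/rect.png',im[:,:,::-1])
E
```

```text
bench -0.0005484485893412433
strap 3714 [ 496.7 -209.6] [ 59.9 102.6] 13.7 z 0.009505355711895199
stud 2681 [ 602.3 -315.2] [ 49.9 113.5] 13.4 z 0.00954708552884714
step 3168 [ 520.6 -329.2] [82.2 63.2] 13.1 z 0.009518720768837866
nutE 1334 [ 582. -220.] [60. 60.] 13.6 z 0.009330081831860917
tnut 1445 [ 569. -164.] [59.9 59.9] 13.6 z 0.009332960986360439
```

View pics/rect.png

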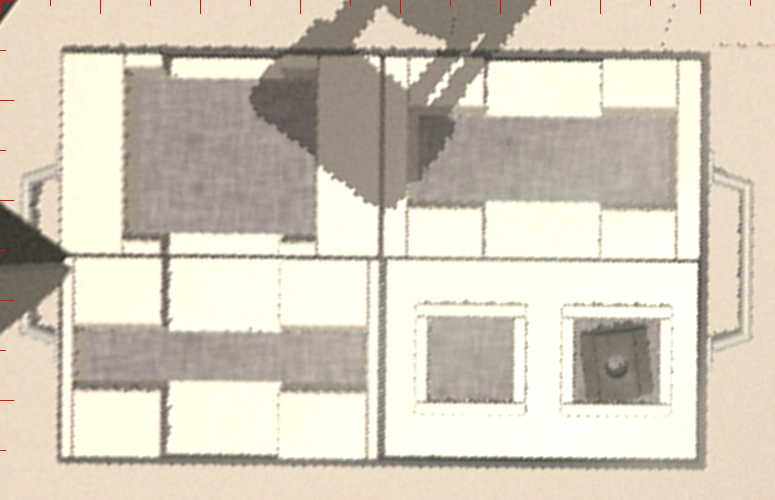

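Reading the rectified view (0.4 mm/px, yaw 13.6°), the pocket centres are strap (.495,-.2105), stud (.602,-.3135), step (.5237,-.3323) and nut recess (.5793,-.219). Next stop is over the parts.

Call:
{"op": "servo_tool", "data": {
  "plan": [
    {"travel": [0.05,0.5,0],"twist": [0,0,0.05],"grip": 1},
    {"travel": [0.1,1,0],"twist": [0,0,0.1],"grip": 1}
  ]
}}

```text
t: 1.9
ee_pos: [0.5047, -0.1432, 0.318]
ee_rot: [[0.25, 0.968, -0.001], [0.968, -0.25, -0.002], [-0.002, -0.0, -1.0]]
force: [0.3, 0.4, -0.1]
width: 0.0929
grasp_force: 0.0
```

Call:
{"op": "servo_tool", "data": {
  "plan": [
    {"travel": [0.05,0.5,0],"twist": [0,0,0.05],"grip": 1},
    {"travel": [0.1,1,0],"twist": [0,0,0.1],"grip": 1}
  ]
}}

```text
t: 2.15
ee_pos: [0.5155, -0.0424, 0.3181]
ee_rot: [[0.094, 0.996, -0.0], [0.996, -0.094, -0.002], [-0.002, -0.0, -1.0]]
force: [0.2, 0.1, 0.1]
width: 0.0932
grasp_force: 0.0
```

Call:
{"op": "servo_tool", "data": {
  "plan": [
    {"travel": [0.05,0.5,0],"twist": [0,0,0.05],"grip": 1},
    {"travel": [0.1,1,0],"twist": [0,0,0.1],"grip": 1}
  ]
}}

```text
t: 2.4
ee_pos: [0.5263, 0.0576, 0.3181]
ee_rot: [[-0.063, 0.998, -0.0], [0.998, 0.063, -0.002], [-0.002, -0.0, -1.0]]
force: [1.5, 0.2, 0.0]
width: 0.0932
grasp_force: 0.0
```

Call:
{"op": "servo_tool", "data": {
  "plan": [
    {"travel": [0.05,0.5,0],"twist": [0,0,0.05],"grip": 1},
    {"travel": [0.1,1,0],"twist": [0,0,0.1],"grip": 1}
  ]
}}

```text
t: 2.65
ee_pos: [0.5371, 0.1576, 0.3179]
ee_rot: [[-0.218, 0.976, 0.0], [0.976, 0.218, -0.003], [-0.003, -0.0, -1.0]]
force: [0.2, -0.2, 0.1]
width: 0.0932
grasp_force: 0.0
```

Call:
{"op": "servo_tool", "data": {
  "plan": [
    {"travel": [0.05,0.5,0],"twist": [0,0,0.05],"grip": 1},
    {"travel": [0.1,0.9,0],"twist": [0,0,0.1],"grip": 1},
    {"travel": [0.1,0.9,0],"twist": [0,0,0.1],"grip": 1},
    {"travel": [0.1,0.9,0],"twist": [0,0,0.1],"grip": 1}
  ]
}}

```text
t: 3.15
ee_pos: [0.5468, 0.2467, 0.3177]
ee_rot: [[-0.368, 0.93, -0.0], [0.93, 0.368, -0.003], [-0.003, -0.001, -1.0]]
force: [-0.8, -0.3, 0.6]
width: 0.0932
grasp_force: 0.0
```

```bash
python3 - <<'E'
from h import *
o,c,p,d,W=snap('w_parts');print(o['t'],o['ee_pos'],np.degrees(np.arctan2(o['ee_rot'][1][1],o['ee_rot'][0][1])))
z=W[...,2];g=p.max(-1)
m=((g<95)&(d>0)&(d<.55)&(z>-.01)).astype(np.uint8);m[310:]=0
n,l,s,_=cv2.connectedComponentsWithStats(m)
for i in range(1,n):
    if s[i,4]<120: continue
    k=l==i;v,u=np.nonzero(k);P=W[k];r=cv2.minAreaRect((P[:,:2]*1000).astype(np.float32))
    k2=k&(z>np.percentile(P[:,2],95)-.006);r2=cv2.minAreaRect((W[k2][:,:2]*1000).astype(np.float32))
    print((int(u.mean()),int(v.mean())),s[i,4],np.round(r[0],1),np.round(r[1],1),round(r[2],1),'z',np.round(np.percentile(P[:,2],[5,50,95])*1000),'top',np.round(r2[0],1),np.round(r2[1],1),round(r2[2],1))
E
```

```text
3.15 [0.54679452 0.24670965 0.31772049] 21.595214001562674
(596, 2) 148 [735.8 537. ] [ 2.5 17. ] 85.5 z [ 1.  9. 22.] top [739.9 536.5] [7.7 2.1] 2.4
(460, 142) 426 [670.3 369.7] [39.5 59. ] 67.5 z [ 4. 20. 42.] top [677.8 357.4] [16.3 36.5] 10.4
(230, 164) 320 [437.8 240.7] [10.8 44.7] 18.4 z [ 4.  8. 10.] top [438.9 241.4] [ 8.5 44.1] 17.9
(321, 193) 2300 [546.7 247.7] [53.9 62.7] 13.8 z [ 9. 34. 36.] top [543.7 262.6] [51.8 31.5] 12.4
(126, 221) 1861 [344.5 128.5] [30.7 96. ] 6.3 z [ 0. 11. 13.] top [347.  131.8] [24.8 90.1] 6.1
(413, 223) 1514 [661.8 260.3] [52.1 59.8] 17.6 z [ 7. 22. 42.] top [657.  273.6] [50.9 31.4] 17.9
(43, 273) 2683 [348.5 145.8] [352.7 103.2] 55.4 z [ -2.   1. 412.] top [481.9 260.1] [16.5  3.3] 12.0
(187, 291) 1960 [473.2 165. ] [154.6  26.5] 68.2 z [  8. 333. 351.] top [493.1 235.6] [15.3  3.4] 10.3
(455, 295) 1644 [591.  270.6] [20.8 10. ] 65.4 z [321. 337. 351.] top [592.5 275.3] [15.4  2.9] 30.1
(598, 302) 1134 [584.8 299.7] [16.5  3.9] 22.6 z [406. 409. 413.] top [584.3 300. ] [15.8  3.1] 22.6
```

View pics/w_parts.png

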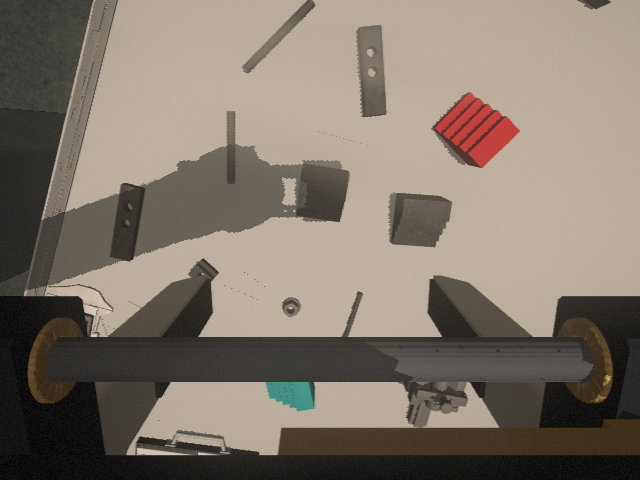

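The wrist view shows the target strap clamp at (371,70), the long stud at (278,37), the tall block (42 mm top) at (420,220), the flange nut at (291,307) and the near strap clamp at (126,221). Next I'll measure strap, stud and nut by height.

```bash
python3 - <<'E'
from h import *
f=np.load('w_parts.npz');p,d=f['p'],f['d'];c={k:f[k] for k in('fx','fy','cx','cy','R','t')};W=world(c,d);z=W[...,2]
for n,u,v,h,t in(('strap',371,70,60,.007),('stud',278,37,45,.005),('nut',291,307,16,.008),('nutfl',291,307,16,.0015)):
    m=np.zeros(z.shape,np.uint8);m[max(0,v-h):v+h,u-h:u+h]=(z>t)[max(0,v-h):v+h,u-h:u+h]&(d<.55)[max(0,v-h):v+h,u-h:u+h]
    k,l,s,_=cv2.connectedComponentsWithStats(m);i=1+np.argmax(s[1:,4]);P=W[l==i];r=cv2.minAreaRect((P[:,:2]*1000).astype(np.float32))
    print(n,s[i,4],np.round(r[0],1),np.round(r[1],1),round(r[2],1),np.round(np.percentile(P[:,2],[5,50,95])*1000,1),np.round(P[:,:2].mean(0)*1e3,1))
E
```

```text
strap 1913 [549.3 372.5] [ 58.9 125.1] 1.5 [10.  11.7 13.2] [548.7 390.5]
stud 862 [484.  372.9] [ 98.7 109.9] 72.5 [ 5.9  8.3 10.1] [443.  386.9]
nut 151 [547.  201.8] [ 16.8 220.6] 9.9 [ 9.  13.4 15.2] [563.2 108.4]
nutfl 243 [549.3 201.1] [ 22.2 222.2] 8.7 [ 1.8 11.9 14.8] [563.4 107.3]
```

```bash
python3 - <<'E'
from h import *
f=np.load('w_parts.npz');p,d=f['p'],f['d'];c={k:f[k] for k in('fx','fy','cx','cy','R','t')};W=world(c,d);z=W[...,2]
for n,q,h,t,T in(('strap',(.549,.3905),.06,.007,.016),('stud',(.443,.387),.06,.0045,.014),('nut',(.565,.102),.02,.009,.018)):
    m=(np.hypot(W[...,0]-q[0],W[...,1]-q[1])<h)&(z>t)&(z<T)&(d>.3)
    P=W[m][:,:2]*1e3;r=cv2.minAreaRect(P.astype(np.float32));C=np.cov(P.T);e,V=np.linalg.eigh(C)
    print(n,m.sum(),np.round(r[0],1),np.round(r[1],1),round(r[2],1),np.round(P.mean(0),1),np.degrees(np.arctan2(V[1,1],V[0,1])),np.sqrt(e*12))
v,u=np.nonzero(m);print(u.min(),u.max(),v.min(),v.max())
a=p[255:330,240:340];cv2.imwrite('pics/nut.png',cv2.resize(np.clip(a*1.5,0,255).astype(np.uint8),None,fx=7,fy=7,interpolation=cv2.INTER_CUBIC)[:,:,::-1])
E
```

```text
strap 1908 [549.1 390.5] [24.3 90. ] 27.3 [548.8 390.7] 117.41313187503214 [25.08917777 92.16036445]
stud 877 [442.2 386.4] [99.9  9.6] 63.8 [442.9 386.8] 63.80458765426535 [ 8.7970616  98.94851203]
nut 139 [564.  102.3] [18.2 17. ] 54.1 [564.3 102.8] 92.20561218522252 [17.2204905  18.35041694]
283 297 302 316
```

Call:
{"op": "servo_tool", "data": {
  "plan": [
    {"travel": [0,0.5,-0.2],"twist": [0,0,0.064],"grip": 1},
    {"travel": [0.02,1,-0.6],"twist": [0,0,0.064],"grip": 0.7}
  ]
}}

```text
t: 3.45
ee_pos: [0.5502, 0.3472, 0.261]
ee_rot: [[-0.459, 0.888, 0.005], [0.888, 0.459, 0.001], [-0.002, 0.005, -1.0]]
force: [1.1, 1.1, 0.3]
width: 0.0868
grasp_force: 0.0
```

Call:
{"op": "servo_tool", "data": {
  "plan": [
    {"travel": [0,0.44,-0.4],"grip": 0.7},
    {"travel": [0,0.44,-1],"grip": 0.7}
  ]
}}

```text
$.plan[0]: bad value
```

Call:
{"op": "servo_tool", "data": {
  "plan": [
    {"travel": [0,0,-0.5],"grip": 0.7},
    {"travel": [0,0,-0.9],"grip": 0.7},
    {"travel": [0,0,-0.9],"grip": 0.7},
    {"travel": [0,0,-0.9],"grip": 0.7}
  ]
}}

```text
$.plan[0]: bad value
```

Call:
{"op": "servo_tool", "data": {
  "plan": [
    {"travel": [0,0.44,-0.4],"twist": [0,0,0],"grip": 0.7},
    {"travel": [0,0.44,-1],"twist": [0,0,0],"grip": 0.7}
  ]
}}

```text
t: 3.7
ee_pos: [0.5473, 0.3963, 0.1598]
ee_rot: [[-0.466, 0.885, 0.003], [0.885, 0.466, 0.005], [0.003, 0.005, -1.0]]
force: [1.4, -0.5, -0.6]
width: 0.0679
grasp_force: 0.0
```

Call:
{"op": "servo_tool", "data": {
  "plan": [
    {"travel": [0,0,-0.5],"twist": [0,0,0],"grip": 0.7},
    {"travel": [0,0,-0.9],"twist": [0,0,0],"grip": 0.7},
    {"travel": [0,0,-0.9],"twist": [0,0,0],"grip": 0.7},
    {"travel": [0,0,-0.9],"twist": [0,0,0],"grip": 0.7}
  ]
}}

```text
t: 4.2
ee_pos: [0.5489, 0.3925, 0.0716]
ee_rot: [[-0.463, 0.886, 0.003], [0.886, 0.463, 0.002], [0.0, 0.003, -1.0]]
force: [0.2, 0.4, 0.1]
width: 0.0652
grasp_force: 0.0
```

Call:
{"op": "servo_tool", "data": {
  "plan": [
    {"travel": [0,-0.02,-0.35],"twist": [0,0,0],"grip": 0.7},
    {"travel": [0,-0.02,-0.55],"twist": [0,0,0],"grip": 0.5},
    {"travel": [0,-0.02,-0.68],"twist": [0,0,0],"grip": 0.5},
    {"travel": [0,-0.02,-0.68],"twist": [0,0,0],"grip": 0.4},
    {"travel": [0,-0.02,-0.68],"twist": [0,0,0],"grip": 0},
    {"travel": [0,-0.02,-0.68],"twist": [0,0,0],"grip": 0},
    {"travel": [0,-0.02,-0.68],"twist": [0,0,0],"grip": 0},
    {"travel": [0,-0.02,-0.68],"twist": [0,0,0],"grip": 0},
    {"travel": [0,-0.02,-0.68],"twist": [0,0,0],"grip": 0}
  ]
}}

```text
t: 5.32
ee_pos: [0.5476, 0.3914, 0.0025]
ee_rot: [[-0.465, 0.885, 0.001], [0.885, 0.465, 0.001], [0.001, 0.002, -1.0]]
force: [1.7, 0.5, 3.9]
width: 0.0237
grasp_force: 30.0
```

Call:
{"op": "servo_tool", "data": {
  "plan": [
    {"travel": [0,0,0.4],"twist": [0,0,0],"grip": 0},
    {"travel": [0,0,1],"twist": [0,0,0],"grip": 0},
    {"travel": [0,-0.3,1],"twist": [0,0,0],"grip": 0}
  ]
}}

```text
t: 5.7
ee_pos: [0.5473, 0.3663, 0.1065]
ee_rot: [[-0.469, 0.883, 0.006], [0.883, 0.469, 0.009], [0.006, 0.01, -1.0]]
force: [0.1, -0.7, -1.7]
width: 0.0238
grasp_force: 30.0
```

Call:
{"op": "servo_tool", "data": {
  "plan": [
    {"travel": [-0.05,-0.5,0],"twist": [0,0,-0.02],"grip": 0},
    {"travel": [-0.1,-1,0.1],"twist": [0,0,-0.03],"grip": 0}
  ]
}}

```text
t: 5.95
ee_pos: [0.5352, 0.2579, 0.1098]
ee_rot: [[-0.423, 0.906, -0.004], [0.906, 0.423, -0.003], [-0.001, -0.005, -1.0]]
force: [0.8, -0.6, -1.7]
width: 0.0239
grasp_force: 30.0
```

Call:
{"op": "servo_tool", "data": {
  "plan": [
    {"travel": [-0.05,-0.5,0],"twist": [0,0,-0.02],"grip": 0},
    {"travel": [-0.1,-1,0],"twist": [0,0,-0.03],"grip": 0}
  ]
}}

```text
t: 6.2
ee_pos: [0.5256, 0.1583, 0.1107]
ee_rot: [[-0.379, 0.925, -0.003], [0.925, 0.379, -0.002], [-0.0, -0.003, -1.0]]
force: [0.5, -0.5, -1.2]
width: 0.0238
grasp_force: 30.0
```

Call:
{"op": "servo_tool", "data": {
  "plan": [
    {"travel": [-0.05,-0.5,0],"twist": [0,0,-0.02],"grip": 0},
    {"travel": [-0.1,-1,0],"twist": [0,0,-0.03],"grip": 0}
  ]
}}

```text
t: 6.45
ee_pos: [0.5155, 0.0586, 0.1108]
ee_rot: [[-0.335, 0.942, -0.003], [0.942, 0.335, -0.001], [0.0, -0.003, -1.0]]
force: [0.6, -0.9, -2.3]
width: 0.024
grasp_force: 30.0
```

Call:
{"op": "servo_tool", "data": {
  "plan": [
    {"travel": [-0.05,-0.5,0],"twist": [0,0,-0.02],"grip": 0},
    {"travel": [-0.1,-1,0],"twist": [0,0,-0.03],"grip": 0}
  ]
}}

```text
t: 6.7
ee_pos: [0.5054, -0.0411, 0.1108]
ee_rot: [[-0.29, 0.957, -0.003], [0.957, 0.29, -0.0], [0.001, -0.003, -1.0]]
force: [2.0, -0.8, -1.9]
width: 0.0236
grasp_force: 30.0
```

Call:
{"op": "servo_tool", "data": {
  "plan": [
    {"travel": [-0.05,-0.5,0],"twist": [0,0,-0.02],"grip": 0},
    {"travel": [-0.1,-1,0],"twist": [0,0,-0.03],"grip": 0}
  ]
}}

```text
t: 6.95
ee_pos: [0.4954, -0.1408, 0.1108]
ee_rot: [[-0.245, 0.97, -0.003], [0.97, 0.245, 0.0], [0.001, -0.003, -1.0]]
force: [1.2, -0.6, -2.2]
width: 0.0239
grasp_force: 30.0
```

Call:
{"op": "servo_tool", "data": {
  "plan": [
    {"travel": [0,-0.5,0],"twist": [0,0,0],"grip": 0},
    {"travel": [0,-0.7,0],"twist": [0,0,0],"grip": 0},
    {"travel": [0,-0.7,0],"twist": [0,0,0],"grip": 0},
    {"travel": [0,-0.7,0],"twist": [0,0,0],"grip": 0}
  ]
}}

```text
t: 7.45
ee_pos: [0.4971, -0.2063, 0.1115]
ee_rot: [[-0.249, 0.968, -0.0], [0.968, 0.249, 0.002], [0.002, 0.0, -1.0]]
force: [0.5, 0.1, -1.0]
width: 0.0237
grasp_force: 30.0
```

Call:
{"op": "servo_tool", "data": {
  "plan": [
    {"travel": [-0.02,-0.04,-0.3],"twist": [0,0,-0.009],"grip": 0},
    {"travel": [-0.02,-0.04,-0.65],"twist": [0,0,-0.009],"grip": 0},
    {"travel": [-0.02,-0.04,-0.8],"twist": [0,0,-0.009],"grip": 0},
    {"travel": [-0.02,-0.04,-0.92],"twist": [0,0,-0.009],"grip": 0},
    {"travel": [-0.02,-0.04,-0.99],"twist": [0,0,-0.009],"grip": 0},
    {"travel": [-0.02,-0.04,-0.99],"twist": [0,0,-0.009],"grip": 0},
    {"travel": [-0.02,-0.04,-0.99],"twist": [0,0,-0.009],"grip": 0}
  ]
}}

```text
t: 8.32
ee_pos: [0.4956, -0.2134, 0.0133]
ee_rot: [[-0.232, 0.973, 0.001], [0.973, 0.232, -0.0], [-0.001, 0.001, -1.0]]
force: [0.2, 0.5, -2.1]
width: 0.0234
grasp_force: 30.0
```

Call:
{"op": "servo_tool", "data": {
  "plan": [
    {"travel": [0,0.02,-0.016],"twist": [0,0,0],"grip": 0},
    {"travel": [0,0.02,-0.016],"twist": [0,0,0],"grip": 0},
    {"travel": [0,0.02,-0.016],"twist": [0,0,0],"grip": 0.45},
    {"travel": [0,0.02,-0.016],"twist": [0,0,0],"grip": 0.45},
    {"travel": [0,0.02,0.0],"twist": [0,0,0],"grip": 0.45},
    {"travel": [0,0.02,0.5],"twist": [0,0,0],"grip": 0.45},
    {"travel": [0,0.02,1],"twist": [0,0,0],"grip": 0.45}
  ]
}}

```text
t: 9.2
ee_pos: [0.4946, -0.211, 0.1134]
ee_rot: [[-0.232, 0.973, -0.001], [0.973, 0.232, 0.001], [0.001, -0.001, -1.0]]
force: [0.1, -0.6, -0.5]
width: 0.0416
grasp_force: 0.0
```

Call:
{"op": "servo_tool", "data": {
  "plan": [
    {"travel": [-0.05,0.5,0.1],"twist": [0,0,-0.04],"grip": 0.6},
    {"travel": [-0.1,1,0.3],"twist": [0,0,-0.08],"grip": 0.6}
  ]
}}

```text
t: 9.45
ee_pos: [0.4846, -0.1106, 0.1432]
ee_rot: [[-0.104, 0.995, 0.0], [0.995, 0.104, 0.0], [0.0, 0.0, -1.0]]
force: [0.8, 0.2, 0.7]
width: 0.0549
grasp_force: 0.0
```

```bash
python3 - <<'E'
from h import *
p,d=grab_frame('top');np.savez('top1.npz',p=p,d=d)
b=cv2.resize(p[175:290,395:545],None,fx=4,fy=4,interpolation=cv2.INTER_CUBIC);cv2.imwrite('pics/t1.png',b[:,:,::-1])
E
```

```text
(no output)
```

View pics/t1.png

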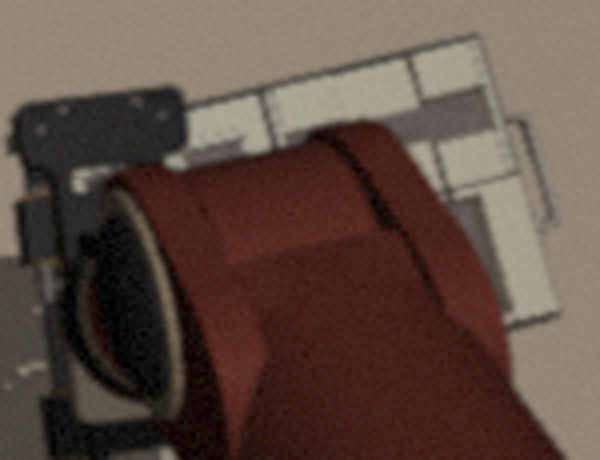

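The arm hides the strap pocket in this view, so I'll check it later and carry on to the stud.

Call:
{"op": "servo_tool", "data": {
  "plan": [
    {"travel": [-0.04,0.5,0],"twist": [0,0,-0.04],"grip": 0.5},
    {"travel": [-0.08,1,0],"twist": [0,0,-0.072],"grip": 0.5}
  ]
}}

```text
t: 9.75
ee_pos: [0.4771, -0.0103, 0.143]
ee_rot: [[0.007, 1.0, 0.001], [1.0, -0.007, -0.0], [-0.0, 0.001, -1.0]]
force: [1.0, -0.1, 0.3]
width: 0.047
grasp_force: 0.0
```

Call:
{"op": "servo_tool", "data": {
  "plan": [
    {"travel": [-0.04,0.5,0],"twist": [0,0,-0.04],"grip": 0.5},
    {"travel": [-0.08,1,0],"twist": [0,0,-0.072],"grip": 0.5}
  ]
}}

```text
t: 10.0
ee_pos: [0.4689, 0.0902, 0.1428]
ee_rot: [[0.119, 0.993, 0.0], [0.993, -0.119, 0.0], [0.0, 0.0, -1.0]]
force: [-0.1, 0.2, -0.6]
width: 0.0465
grasp_force: 0.0
```

Call:
{"op": "servo_tool", "data": {
  "plan": [
    {"travel": [-0.04,0.5,0],"twist": [0,0,-0.04],"grip": 0.5},
    {"travel": [-0.08,1,0],"twist": [0,0,-0.072],"grip": 0.5}
  ]
}}

```text
t: 10.25
ee_pos: [0.4609, 0.1903, 0.1427]
ee_rot: [[0.23, 0.973, 0.0], [0.973, -0.23, -0.0], [0.0, 0.0, -1.0]]
force: [1.5, 0.2, -0.6]
width: 0.0467
grasp_force: 0.0
```

Call:
{"op": "servo_tool", "data": {
  "plan": [
    {"travel": [-0.04,0.5,0],"twist": [0,0,-0.04],"grip": 0.5},
    {"travel": [-0.08,1,0],"twist": [0,0,-0.072],"grip": 0.5}
  ]
}}

```text
t: 10.5
ee_pos: [0.4528, 0.2902, 0.1427]
ee_rot: [[0.338, 0.941, 0.0], [0.941, -0.338, -0.0], [-0.0, 0.0, -1.0]]
force: [0.9, 0.6, 0.0]
width: 0.0468
grasp_force: 0.0
```

Call:
{"op": "servo_tool", "data": {
  "plan": [
    {"travel": [-0.04,0.5,0],"twist": [0,0,-0.04],"grip": 0.5},
    {"travel": [-0.1,0.97,-0.5],"twist": [0,0,-0.072],"grip": 0.5},
    {"travel": [-0.1,0.97,-0.9],"twist": [0,0,-0.072],"grip": 0.5},
    {"travel": [-0.1,0.97,-0.9],"twist": [0,0,-0.072],"grip": 0.5},
    {"travel": [-0.1,0.97,-0.9],"twist": [0,0,-0.072],"grip": 0.5}
  ]
}}

```text
t: 11.12
ee_pos: [0.4441, 0.3856, 0.0539]
ee_rot: [[0.442, 0.897, 0.002], [0.897, -0.442, 0.001], [0.001, 0.001, -1.0]]
force: [0.6, -0.5, 0.6]
width: 0.0463
grasp_force: 0.0
```

Call:
{"op": "servo_tool", "data": {
  "plan": [
    {"travel": [-0.015,0.01,-0.25],"twist": [0,0,0],"grip": 0.45},
    {"travel": [-0.015,0.01,-0.45],"twist": [0,0,0],"grip": 0.45},
    {"travel": [-0.015,0.01,-0.515],"twist": [0,0,0],"grip": 0.4},
    {"travel": [-0.015,0.01,-0.515],"twist": [0,0,0],"grip": 0.4},
    {"travel": [-0.015,0.01,-0.515],"twist": [0,0,0],"grip": 0},
    {"travel": [-0.015,0.01,-0.515],"twist": [0,0,0],"grip": 0},
    {"travel": [-0.015,0.01,-0.515],"twist": [0,0,0],"grip": 0},
    {"travel": [-0.015,0.01,-0.515],"twist": [0,0,0],"grip": 0},
    {"travel": [-0.015,0.01,-0.515],"twist": [0,0,0],"grip": 0},
    {"travel": [-0.015,0.01,-0.515],"twist": [0,0,0],"grip": 0}
  ]
}}

```text
t: 12.38
ee_pos: [0.4418, 0.387, 0.0015]
ee_rot: [[0.441, 0.897, 0.001], [0.897, -0.441, 0.0], [0.001, 0.0, -1.0]]
force: [-0.1, 0.1, 4.1]
width: 0.0095
grasp_force: 30.0
```

Call:
{"op": "servo_tool", "data": {
  "plan": [
    {"travel": [0,0,0.4],"twist": [0,0,0],"grip": 0},
    {"travel": [0,0,1],"twist": [0,0,0],"grip": 0},
    {"travel": [0,0,1],"twist": [0,0,0],"grip": 0}
  ]
}}

```text
t: 12.75
ee_pos: [0.4436, 0.3896, 0.1055]
ee_rot: [[0.441, 0.897, 0.007], [0.897, -0.441, 0.007], [0.01, 0.003, -1.0]]
force: [0.6, 0.9, -0.8]
width: 0.0095
grasp_force: 30.0
```

Call:
{"op": "servo_tool", "data": {
  "plan": [
    {"travel": [0.1,-0.5,0],"twist": [0,0,0.03],"grip": 0},
    {"travel": [0.22,-1,0.1],"twist": [0,0,0.06],"grip": 0}
  ]
}}

```text
t: 13.0
ee_pos: [0.4622, 0.2851, 0.1094]
ee_rot: [[0.351, 0.936, -0.003], [0.936, -0.351, -0.002], [-0.003, -0.002, -1.0]]
force: [0.4, -0.3, -0.3]
width: 0.0099
grasp_force: 30.0
```

Call:
{"op": "servo_tool", "data": {
  "plan": [
    {"travel": [0.1,-0.5,0],"twist": [0,0,0.03],"grip": 0},
    {"travel": [0.22,-1,0],"twist": [0,0,0.06],"grip": 0}
  ]
}}

```text
t: 13.25
ee_pos: [0.4849, 0.1848, 0.11]
ee_rot: [[0.263, 0.965, -0.002], [0.965, -0.263, -0.001], [-0.001, -0.002, -1.0]]
force: [0.7, -0.8, 0.5]
width: 0.0096
grasp_force: 30.0
```

Call:
{"op": "servo_tool", "data": {
  "plan": [
    {"travel": [0.1,-0.5,0],"twist": [0,0,0.03],"grip": 0},
    {"travel": [0.22,-1,0],"twist": [0,0,0.06],"grip": 0}
  ]
}}

```text
t: 13.5
ee_pos: [0.5067, 0.0849, 0.1099]
ee_rot: [[0.171, 0.985, -0.002], [0.985, -0.171, -0.0], [-0.001, -0.002, -1.0]]
force: [0.7, 0.9, -0.0]
width: 0.0097
grasp_force: 30.0
```

Call:
{"op": "servo_tool", "data": {
  "plan": [
    {"travel": [0.1,-0.5,0],"twist": [0,0,0.03],"grip": 0},
    {"travel": [0.22,-1,0],"twist": [0,0,0.06],"grip": 0}
  ]
}}

```text
t: 13.75
ee_pos: [0.5287, -0.0149, 0.1098]
ee_rot: [[0.078, 0.997, -0.003], [0.997, -0.078, 0.0], [0.0, -0.003, -1.0]]
force: [0.7, 0.4, -0.6]
width: 0.0093
grasp_force: 30.0
```

Call:
{"op": "servo_tool", "data": {
  "plan": [
    {"travel": [0.1,-0.5,0],"twist": [0,0,0.03],"grip": 0},
    {"travel": [0.22,-1,0],"twist": [0,0,0.06],"grip": 0}
  ]
}}

```text
t: 14.0
ee_pos: [0.5507, -0.1147, 0.1097]
ee_rot: [[-0.016, 1.0, -0.003], [1.0, 0.016, 0.001], [0.001, -0.003, -1.0]]
force: [0.8, -0.1, -0.7]
width: 0.0093
grasp_force: 30.0
```

Call:
{"op": "servo_tool", "data": {
  "plan": [
    {"travel": [0.1,-0.5,0],"twist": [0,0,0.03],"grip": 0},
    {"travel": [0.22,-1,0],"twist": [0,0,0.06],"grip": 0}
  ]
}}

```text
t: 14.25
ee_pos: [0.5727, -0.2146, 0.1095]
ee_rot: [[-0.11, 0.994, -0.003], [0.994, 0.11, 0.001], [0.002, -0.002, -1.0]]
force: [0.4, 0.7, -0.3]
width: 0.0098
grasp_force: 30.0
```

Call:
{"op": "servo_tool", "data": {
  "plan": [
    {"travel": [0.1,-0.5,0],"twist": [0,0,0.03],"grip": 0},
    {"travel": [0.22,-0.98,0],"twist": [0,0,0.08],"grip": 0},
    {"travel": [0.22,-0.98,0],"twist": [0,0,0.08],"grip": 0},
    {"travel": [0.22,-0.98,0],"twist": [0,0,0.08],"grip": 0}
  ]
}}

```text
t: 14.75
ee_pos: [0.5948, -0.3098, 0.1095]
ee_rot: [[-0.232, 0.973, -0.002], [0.973, 0.232, 0.003], [0.003, -0.002, -1.0]]
force: [0.5, 0.8, -1.0]
width: 0.0094
grasp_force: 30.0
```

```bash
python3 - <<'E'
from h import *
o,c,p,d,W=snap('w2');o=get_obs();print(o['t'],o['ee_pos'],np.degrees(np.arctan2(o['ee_rot'][1][1],o['ee_rot'][0][1])),o['width'])
E
```

```text
14.8 [ 0.59518451 -0.30882775  0.11011037] 13.544250577588974 0.00990871396974476
```

View pics/w2.png

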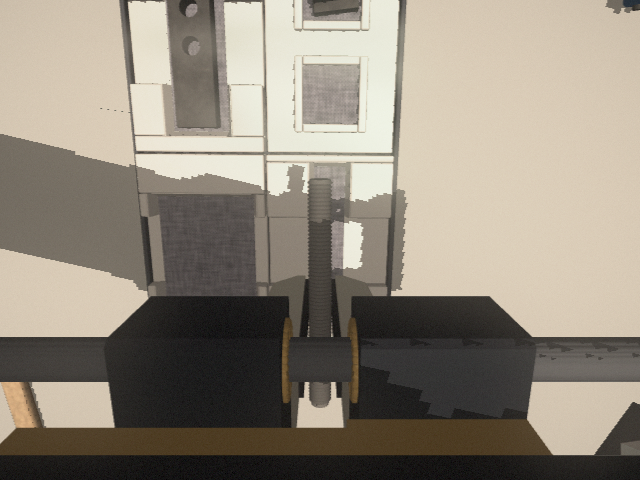

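The image shows the strap clamp lying in its pocket around (197,60), and the stud held at (320,290) slightly left of its pocket, as the numbers say. Now correct and lower.

Call:
{"op": "servo_tool", "data": {
  "plan": [
    {"travel": [0.07,-0.045,-0.2],"twist": [0,0,0],"grip": 0},
    {"travel": [0.07,-0.045,-0.6],"twist": [0,0,0],"grip": 0},
    {"travel": [0.07,-0.045,-0.8],"twist": [0,0,0],"grip": 0},
    {"travel": [0.07,-0.045,-0.92],"twist": [0,0,0],"grip": 0},
    {"travel": [0.07,-0.045,-0.98],"twist": [0,0,0],"grip": 0},
    {"travel": [0.07,-0.045,-0.98],"twist": [0,0,0],"grip": 0},
    {"travel": [0.07,-0.045,-0.98],"twist": [0,0,0],"grip": 0}
  ]
}}

```text
t: 15.68
ee_pos: [0.6033, -0.316, 0.0142]
ee_rot: [[-0.232, 0.973, 0.002], [0.973, 0.232, -0.001], [-0.001, 0.002, -1.0]]
force: [-0.5, -0.7, -0.9]
width: 0.0098
grasp_force: 30.0
```

Call:
{"op": "servo_tool", "data": {
  "plan": [
    {"travel": [-0.01,0.02,-0.028],"twist": [0,0,0],"grip": 0},
    {"travel": [-0.01,0.02,-0.03],"twist": [0,0,0],"grip": 0},
    {"travel": [-0.01,0.02,-0.03],"twist": [0,0,0],"grip": 0.28},
    {"travel": [-0.01,0.02,-0.03],"twist": [0,0,0],"grip": 0.28},
    {"travel": [-0.01,0.02,0],"twist": [0,0,0],"grip": 0.28},
    {"travel": [-0.01,0.02,0.5],"twist": [0,0,0],"grip": 0.28},
    {"travel": [-0.01,0.02,1],"twist": [0,0,0],"grip": 0.4}
  ]
}}

```text
t: 16.55
ee_pos: [0.6012, -0.3136, 0.1139]
ee_rot: [[-0.232, 0.973, -0.001], [0.973, 0.232, 0.001], [0.001, -0.001, -1.0]]
force: [0.6, -0.2, -0.2]
width: 0.0322
grasp_force: 0.0
```

Call:
{"op": "servo_tool", "data": {
  "plan": [
    {"travel": [0.05,0.5,0.2],"twist": [0,0,0],"grip": 0.8},
    {"travel": [0.1,1,0.5],"twist": [0,0,0.01],"grip": 0.8}
  ]
}}

```text
t: 16.8
ee_pos: [0.6111, -0.2132, 0.1638]
ee_rot: [[-0.246, 0.969, -0.0], [0.969, 0.246, 0.0], [0.0, -0.0, -1.0]]
force: [1.1, 1.4, -0.2]
width: 0.0513
grasp_force: 0.0
```

Call:
{"op": "servo_tool", "data": {
  "plan": [
    {"travel": [0.05,0.5,0],"twist": [0,0,0],"grip": 0.8},
    {"travel": [0.1,1,0],"twist": [0,0,0.01],"grip": 0.8}
  ]
}}

```text
t: 17.05
ee_pos: [0.6219, -0.1122, 0.1641]
ee_rot: [[-0.263, 0.965, 0.002], [0.965, 0.263, -0.0], [-0.001, 0.001, -1.0]]
force: [0.5, -0.6, -0.4]
width: 0.0713
grasp_force: 0.0
```

Call:
{"op": "servo_tool", "data": {
  "plan": [
    {"travel": [0.05,0.5,0],"twist": [0,0,0],"grip": 0.8},
    {"travel": [0.1,1,0],"twist": [0,0,0.01],"grip": 0.8}
  ]
}}

```text
t: 17.3
ee_pos: [0.6316, -0.0122, 0.1635]
ee_rot: [[-0.278, 0.961, 0.001], [0.961, 0.278, -0.0], [-0.0, 0.0, -1.0]]
force: [0.3, 0.3, 0.5]
width: 0.0742
grasp_force: 0.0
```

Call:
{"op": "servo_tool", "data": {
  "plan": [
    {"travel": [0.05,0.5,0],"twist": [0,0,0],"grip": 0.8},
    {"travel": [0.1,1,0],"twist": [0,0,0.01],"grip": 0.8}
  ]
}}

```text
t: 17.55
ee_pos: [0.6417, 0.0878, 0.1634]
ee_rot: [[-0.293, 0.956, 0.0], [0.956, 0.293, -0.0], [-0.0, 0.0, -1.0]]
force: [0.3, 0.1, -0.7]
width: 0.0745
grasp_force: 0.0
```

Call:
{"op": "servo_tool", "data": {
  "plan": [
    {"travel": [0.05,0.5,0],"twist": [0,0,0],"grip": 0.8},
    {"travel": [0.1,1,0],"twist": [0,0,0.01],"grip": 0.8}
  ]
}}

```text
t: 17.8
ee_pos: [0.6517, 0.1878, 0.1634]
ee_rot: [[-0.308, 0.951, 0.0], [0.951, 0.308, -0.0], [-0.0, 0.0, -1.0]]
force: [0.5, 0.3, 0.3]
width: 0.0743
grasp_force: 0.0
```

Call:
{"op": "servo_tool", "data": {
  "plan": [
    {"travel": [0.05,0.5,-0.1],"twist": [0,0,0],"grip": 0.8},
    {"travel": [0.05,0.86,-0.7],"twist": [0,0,0],"grip": 0.8},
    {"travel": [0.05,0.86,-0.7],"twist": [0,0,0],"grip": 0.8},
    {"travel": [0.05,0.86,-0.7],"twist": [0,0,0],"grip": 0.8}
  ]
}}

```text
t: 18.3
ee_pos: [0.657, 0.2713, 0.0933]
ee_rot: [[-0.307, 0.952, 0.0], [0.952, 0.307, -0.001], [-0.001, -0.0, -1.0]]
force: [0.3, 0.2, 0.8]
width: 0.0747
grasp_force: 0.0
```

Call:
{"op": "servo_tool", "data": {
  "plan": [
    {"travel": [0.01,0,-0.4],"twist": [0,0,0],"grip": 0.8},
    {"travel": [0.01,0,-0.7],"twist": [0,0,0],"grip": 0.8},
    {"travel": [0.01,0,-0.79],"twist": [0,0,0],"grip": 0.7},
    {"travel": [0.01,0,-0.79],"twist": [0,0,0],"grip": 0.7},
    {"travel": [0.01,0,-0.79],"twist": [0,0,0],"grip": 0},
    {"travel": [0.01,0,-0.79],"twist": [0,0,0],"grip": 0},
    {"travel": [0.01,0,-0.79],"twist": [0,0,0],"grip": 0},
    {"travel": [0.01,0,-0.79],"twist": [0,0,0],"grip": 0},
    {"travel": [0.01,0,-0.79],"twist": [0,0,0],"grip": 0}
  ]
}}

```text
t: 19.42
ee_pos: [0.6588, 0.2728, 0.016]
ee_rot: [[-0.307, 0.952, 0.003], [0.952, 0.307, 0.001], [0.0, 0.003, -1.0]]
force: [0.5, -0.3, 5.9]
width: 0.0515
grasp_force: 30.0
```

Call:
{"op": "servo_tool", "data": {
  "plan": [
    {"travel": [0,0,0.3],"twist": [0,0,0],"grip": 0},
    {"travel": [0,0,0.8],"twist": [0,0,0],"grip": 0},
    {"travel": [0,-0.2,1],"twist": [0,0,0],"grip": 0}
  ]
}}

```text
t: 19.8
ee_pos: [0.6573, 0.2555, 0.1166]
ee_rot: [[-0.311, 0.95, 0.003], [0.95, 0.311, 0.005], [0.004, 0.004, -1.0]]
force: [0.0, 0.5, -2.4]
width: 0.052
grasp_force: 29.9
```

Call:
{"op": "servo_tool", "data": {
  "plan": [
    {"travel": [-0.1,-0.4,0],"twist": [0,0,0],"grip": 0},
    {"travel": [-0.23,-0.9,0],"twist": [0,0,-0.008],"grip": 0}
  ]
}}

```text
t: 20.05
ee_pos: [0.6332, 0.1597, 0.1127]
ee_rot: [[-0.296, 0.955, -0.002], [0.955, 0.296, -0.002], [-0.001, -0.003, -1.0]]
force: [0.2, -0.8, -2.4]
width: 0.0518
grasp_force: 29.9
```

Call:
{"op": "servo_tool", "data": {
  "plan": [
    {"travel": [-0.1,-0.5,0],"twist": [0,0,0],"grip": 0},
    {"travel": [-0.23,-1,0],"twist": [0,0,-0.008],"grip": 0}
  ]
}}

```text
t: 20.3
ee_pos: [0.6098, 0.0578, 0.1124]
ee_rot: [[-0.281, 0.96, -0.003], [0.96, 0.281, -0.003], [-0.002, -0.004, -1.0]]
force: [-0.0, -0.7, -3.4]
width: 0.0515
grasp_force: 29.9
```

Call:
{"op": "servo_tool", "data": {
  "plan": [
    {"travel": [-0.1,-0.5,0],"twist": [0,0,0],"grip": 0},
    {"travel": [-0.23,-1,0],"twist": [0,0,-0.008],"grip": 0}
  ]
}}

```text
t: 20.55
ee_pos: [0.5864, -0.0418, 0.1126]
ee_rot: [[-0.269, 0.963, -0.003], [0.963, 0.269, -0.002], [-0.001, -0.004, -1.0]]
force: [0.8, -0.2, -3.3]
width: 0.0517
grasp_force: 29.9
```

Call:
{"op": "servo_tool", "data": {
  "plan": [
    {"travel": [-0.1,-0.5,0],"twist": [0,0,0],"grip": 0},
    {"travel": [-0.23,-1,0],"twist": [0,0,-0.008],"grip": 0}
  ]
}}

```text
t: 20.8
ee_pos: [0.563, -0.1414, 0.1127]
ee_rot: [[-0.257, 0.966, -0.003], [0.966, 0.257, -0.001], [-0.0, -0.004, -1.0]]
force: [-0.1, 0.4, -3.5]
width: 0.0517
grasp_force: 29.9
```

Call:
{"op": "servo_tool", "data": {
  "plan": [
    {"travel": [-0.1,-0.5,0],"twist": [0,0,0],"grip": 0},
    {"travel": [-0.23,-1,0],"twist": [0,0,-0.008],"grip": 0}
  ]
}}

```text
t: 21.05
ee_pos: [0.5397, -0.2409, 0.1127]
ee_rot: [[-0.245, 0.969, -0.003], [0.969, 0.245, -0.0], [0.001, -0.003, -1.0]]
force: [0.3, 0.3, -3.7]
width: 0.0523
grasp_force: 29.9
```

Call:
{"op": "servo_tool", "data": {
  "plan": [
    {"travel": [-0.1,-0.4,0],"twist": [0,0,-0.008],"grip": 0},
    {"travel": [-0.22,-0.8,0],"twist": [0,0,-0.008],"grip": 0},
    {"travel": [-0.22,-0.8,0],"twist": [0,0,-0.008],"grip": 0},
    {"travel": [-0.22,-0.8,0],"twist": [0,0,-0.008],"grip": 0},
    {"travel": [-0.22,-0.8,0],"twist": [0,0,-0.008],"grip": 0}
  ]
}}

```text
t: 21.68
ee_pos: [0.5205, -0.316, 0.1138]
ee_rot: [[-0.237, 0.971, -0.001], [0.971, 0.237, 0.001], [0.001, -0.0, -1.0]]
force: [0.6, 0.5, -3.5]
width: 0.0519
grasp_force: 29.9
```

```bash
python3 - <<'E'
from h import *
o,c,p,d,W=snap('w3');o=get_obs();print(o['t'],o['ee_pos'],np.degrees(np.arctan2(o['ee_rot'][1][1],o['ee_rot'][0][1])),o['width'])
E
```

```text
21.725 [ 0.52075773 -0.31610065  0.11398531] 13.746911930256472 0.052050425569016984
```

View pics/w3.png

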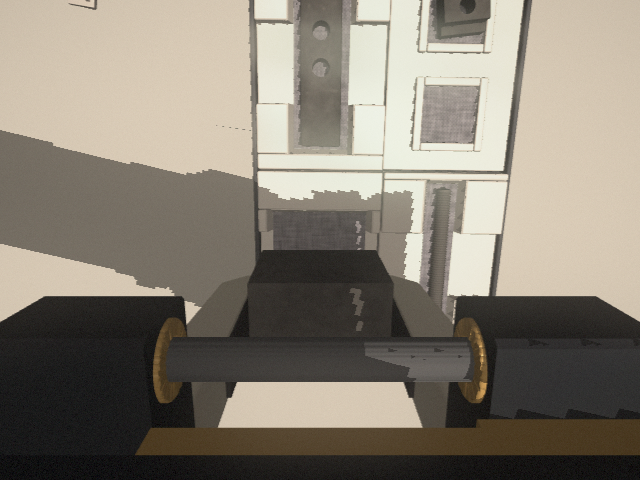

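The strap at (320,70) and the stud at (440,250) both lie in their pockets, and the step block is held just above its pocket. Lowering it now.

Call:
{"op": "servo_tool", "data": {
  "plan": [
    {"travel": [0,-0.045,-0.2],"twist": [0,0,0],"grip": 0},
    {"travel": [0,-0.045,-0.45],"twist": [0,0,0],"grip": 0},
    {"travel": [0,-0.045,-0.65],"twist": [0,0,0],"grip": 0},
    {"travel": [0,-0.045,-0.8],"twist": [0,0,0],"grip": 0},
    {"travel": [0,-0.045,-0.87],"twist": [0,0,0],"grip": 0},
    {"travel": [0,-0.045,-0.87],"twist": [0,0,0],"grip": 0},
    {"travel": [0,-0.045,-0.87],"twist": [0,0,0],"grip": 0}
  ]
}}

```text
t: 22.6
ee_pos: [0.5212, -0.3224, 0.0279]
ee_rot: [[-0.235, 0.972, 0.002], [0.972, 0.235, -0.001], [-0.001, 0.001, -1.0]]
force: [0.9, 0.0, -2.8]
width: 0.0519
grasp_force: 29.9
```

Call:
{"op": "servo_tool", "data": {
  "plan": [
    {"travel": [0,0.015,-0.025],"twist": [0,0,0],"grip": 0},
    {"travel": [0,0.015,-0.025],"twist": [0,0,0],"grip": 0},
    {"travel": [0,0.015,-0.025],"twist": [0,0,0],"grip": 0},
    {"travel": [0,0.015,-0.025],"twist": [0,0,0],"grip": 0.66},
    {"travel": [0,0.015,-0.025],"twist": [0,0,0],"grip": 0.66},
    {"travel": [0,0.015,-0.02],"twist": [0,0,0],"grip": 0.66},
    {"travel": [0,0.015,0.5],"twist": [0,0,0],"grip": 0.66},
    {"travel": [0,0.015,1],"twist": [0,0,0],"grip": 0.66}
  ]
}}

```text
t: 23.6
ee_pos: [0.5203, -0.3205, 0.128]
ee_rot: [[-0.235, 0.972, -0.001], [0.972, 0.235, 0.001], [0.001, -0.001, -1.0]]
force: [0.5, -0.1, 0.4]
width: 0.0616
grasp_force: 0.0
```

Call:
{"op": "servo_tool", "data": {
  "plan": [
    {"travel": [0.05,0.5,0.2],"twist": [0,0,0],"grip": 0.5},
    {"travel": [0.12,0.95,0.5],"twist": [0,0,0],"grip": 0.4}
  ]
}}

```text
t: 23.85
ee_pos: [0.5321, -0.2247, 0.1779]
ee_rot: [[-0.234, 0.972, -0.0], [0.972, 0.234, 0.0], [0.0, -0.0, -1.0]]
force: [0.9, -0.1, -0.5]
width: 0.0459
grasp_force: 0.0
```

Call:
{"op": "servo_tool", "data": {
  "plan": [
    {"travel": [0.05,0.5,0],"twist": [0,0,0],"grip": 0.4},
    {"travel": [0.12,0.95,0],"twist": [0,0,0],"grip": 0.4}
  ]
}}

```text
t: 24.1
ee_pos: [0.5447, -0.1289, 0.178]
ee_rot: [[-0.236, 0.972, 0.001], [0.972, 0.236, -0.0], [-0.001, 0.001, -1.0]]
force: [0.3, -0.2, -0.6]
width: 0.0374
grasp_force: 0.0
```

Call:
{"op": "servo_tool", "data": {
  "plan": [
    {"travel": [0.05,0.5,0],"twist": [0,0,0],"grip": 0.4},
    {"travel": [0.12,0.95,0],"twist": [0,0,0],"grip": 0.4}
  ]
}}

```text
t: 24.35
ee_pos: [0.5565, -0.0338, 0.1774]
ee_rot: [[-0.236, 0.972, 0.0], [0.972, 0.236, 0.0], [-0.0, 0.0, -1.0]]
force: [-0.1, 0.4, 0.7]
width: 0.037
grasp_force: 0.0
```

Call:
{"op": "servo_tool", "data": {
  "plan": [
    {"travel": [0.05,0.5,0],"twist": [0,0,0],"grip": 0.4},
    {"travel": [0.12,0.95,0],"twist": [0,0,0],"grip": 0.4},
    {"travel": [0.12,0.95,0],"twist": [0,0,0],"grip": 0.4},
    {"travel": [0.12,0.95,0],"twist": [0,0,0],"grip": 0.4}
  ]
}}

```text
t: 24.85
ee_pos: [0.5684, 0.0583, 0.177]
ee_rot: [[-0.235, 0.972, -0.0], [0.972, 0.235, -0.001], [-0.001, -0.001, -1.0]]
force: [0.9, 0.5, -1.2]
width: 0.0372
grasp_force: 0.0
```

```bash
python3 - <<'E'
from h import *
o,c,p,d,W=snap('w4');o=get_obs();print(o['t'],o['ee_pos'],np.degrees(np.arctan2(o['ee_rot'][1][1],o['ee_rot'][0][1])),o['width'])
z=W[...,2];m=(np.hypot(W[...,0]-.564,W[...,1]-.1025)<.02)&(z>.009)&(z<.02)&(d>.15)
P=W[m][:,:2]*1e3;print(m.sum(),P.mean(0));C=cv2.minEnclosingCircle(P.astype(np.float32));print(C)
ctr=np.array(C[0])
for a in range(0,180,5):
    n=np.array([np.cos(np.radians(a)),np.sin(np.radians(a))]);q=P@n;print(a,round(np.ptp(q),1),end='; ')
v,u=np.nonzero(m);print(u.mean(),v.mean())
uu,vv=int(u.mean()),int(v.mean())
g=np.linspace(-.02,.02,300);A,B=np.meshgrid(-g,-g);X=np.stack([.564+B,.1025+A,0*A+.0135],-1)@np.asarray(c['R']).T+c['t']
im=cv2.remap(p,(c['fx']*X[...,0]/X[...,2]+c['cx']).astype(np.float32),(c['fy']*X[...,1]/X[...,2]+c['cy']).astype(np.float32),cv2.INTER_CUBIC)
cv2.imwrite('pics/nut2.png',np.clip(im*1.4,0,255).astype(np.uint8)[:,:,::-1])
E
```

```text
24.9 [0.56847331 0.05735495 0.17686169] 13.471017017000873 0.0368413485502723
301 [564.02453719 102.04412671]
((564.1826171875, 101.85311889648438), 9.403471946716309)
0 17.8; 5 17.2; 10 16.8; 15 16.7; 20 17.3; 25 17.8; 30 18.2; 35 18.5; 40 18.6; 45 18.6; 50 18.4; 55 18.1; 60 17.7; 65 17.4; 70 17.1; 75 17.1; 80 17.7; 85 18.1; 90 18.5; 95 18.7; 100 18.7; 105 18.7; 110 18.5; 115 18.3; 120 17.9; 125 17.4; 130 16.8; 135 17.3; 140 17.8; 145 18.2; 150 18.5; 155 18.7; 160 18.8; 165 18.7; 170 18.6; 175 18.2; 328.1827242524917 165.84717607973423
```

View pics/nut2.png

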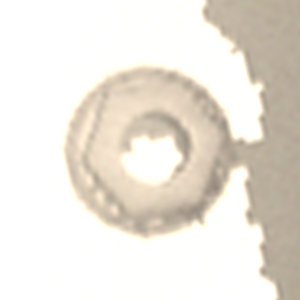

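The rectified crop shows the hexagon nut on its flange. Width minima at about 12°, 72° and 131° put flats at the present tool yaw of 13.5°, so no turn is needed.

Call:
{"op": "servo_tool", "data": {
  "plan": [
    {"travel": [-0.045,0.445,-0.4],"twist": [0,0,0],"grip": 0.4},
    {"travel": [-0.045,0.445,-1],"twist": [0,0,0],"grip": 0.4},
    {"travel": [-0.045,0.445,-1],"twist": [0,0,0],"grip": 0.4},
    {"travel": [-0.045,0.445,-1],"twist": [0,0,0],"grip": 0.4}
  ]
}}

```text
t: 25.4
ee_pos: [0.5655, 0.1025, 0.0786]
ee_rot: [[-0.232, 0.973, 0.002], [0.973, 0.232, -0.0], [-0.001, 0.002, -1.0]]
force: [-0.0, 1.0, 1.2]
width: 0.0373
grasp_force: 0.0
```

Call:
{"op": "servo_tool", "data": {
  "plan": [
    {"travel": [0,0,-0.3],"twist": [0,0,0],"grip": 0.4},
    {"travel": [0,0,-0.5],"twist": [0,0,0],"grip": 0.4},
    {"travel": [0,0,-0.5],"twist": [0,0,0],"grip": 0.4},
    {"travel": [0,0,-0.5],"twist": [0,0,0],"grip": 0.4}
  ]
}}

```text
t: 25.9
ee_pos: [0.5658, 0.1038, 0.0294]
ee_rot: [[-0.234, 0.972, 0.004], [0.972, 0.234, 0.001], [-0.0, 0.004, -1.0]]
force: [0.7, 0.3, 0.2]
width: 0.0372
grasp_force: 0.0
```

Call:
{"op": "servo_tool", "data": {
  "plan": [
    {"travel": [-0.015,-0.015,-0.15],"twist": [0,0,0],"grip": 0.4},
    {"travel": [-0.015,-0.015,-0.235],"twist": [0,0,0],"grip": 0.35},
    {"travel": [-0.015,-0.015,-0.235],"twist": [0,0,0],"grip": 0.35},
    {"travel": [-0.015,-0.015,-0.235],"twist": [0,0,0],"grip": 0},
    {"travel": [-0.015,-0.015,-0.235],"twist": [0,0,0],"grip": 0},
    {"travel": [-0.015,-0.015,-0.235],"twist": [0,0,0],"grip": 0},
    {"travel": [-0.015,-0.015,-0.235],"twist": [0,0,0],"grip": 0},
    {"travel": [-0.015,-0.015,-0.235],"twist": [0,0,0],"grip": 0}
  ]
}}

```text
t: 26.9
ee_pos: [0.5627, 0.1024, 0.0038]
ee_rot: [[-0.235, 0.972, 0.0], [0.972, 0.235, 0.0], [0.0, 0.0, -1.0]]
force: [0.4, 0.1, 1.4]
width: 0.0159
grasp_force: 30.0
```

Call:
{"op": "servo_tool", "data": {
  "plan": [
    {"travel": [0,0,0.4],"twist": [0,0,0],"grip": 0},
    {"travel": [0,0,1],"twist": [0,0,0],"grip": 0},
    {"travel": [0,-0.2,1],"twist": [0,0,0],"grip": 0}
  ]
}}

```text
t: 27.28
ee_pos: [0.5655, 0.0857, 0.1084]
ee_rot: [[-0.239, 0.971, 0.01], [0.971, 0.239, 0.004], [0.002, 0.011, -1.0]]
force: [0.8, -0.2, -0.3]
width: 0.0162
grasp_force: 30.0
```

Call:
{"op": "servo_tool", "data": {
  "plan": [
    {"travel": [0.03,-0.5,0],"twist": [0,0,0],"grip": 0},
    {"travel": [0.06,-1,0],"twist": [0,0,0],"grip": 0}
  ]
}}

```text
t: 27.52
ee_pos: [0.5677, -0.0198, 0.1027]
ee_rot: [[-0.236, 0.972, -0.002], [0.972, 0.236, -0.001], [-0.001, -0.002, -1.0]]
force: [0.5, 0.1, -1.8]
width: 0.0162
grasp_force: 30.0
```

Call:
{"op": "servo_tool", "data": {
  "plan": [
    {"travel": [0.03,-0.5,0],"twist": [0,0,0],"grip": 0},
    {"travel": [0.06,-1,0],"twist": [0,0,0],"grip": 0}
  ]
}}

```text
t: 27.78
ee_pos: [0.5733, -0.1204, 0.1024]
ee_rot: [[-0.234, 0.972, -0.002], [0.972, 0.234, -0.0], [0.0, -0.002, -1.0]]
force: [0.6, -0.2, -1.2]
width: 0.0159
grasp_force: 30.0
```

Call:
{"op": "servo_tool", "data": {
  "plan": [
    {"travel": [0.03,-0.5,0],"twist": [0,0,0],"grip": 0},
    {"travel": [0.05,-1,0],"twist": [0,0,0],"grip": 0},
    {"travel": [0.05,-1,0],"twist": [0,0,0],"grip": 0},
    {"travel": [0.05,-1,0],"twist": [0,0,0],"grip": 0},
    {"travel": [0.05,-1,0],"twist": [0,0,0],"grip": 0}
  ]
}}

```text
t: 28.4
ee_pos: [0.5794, -0.2157, 0.1034]
ee_rot: [[-0.238, 0.971, -0.001], [0.971, 0.238, 0.001], [0.001, -0.0, -1.0]]
force: [1.0, 0.2, -0.0]
width: 0.0166
grasp_force: 30.0
```

```bash
python3 - <<'E'
from h import *
o,c,p,d,W=snap('w5');o=get_obs();print(o['t'],o['ee_pos'],np.degrees(np.arctan2(o['ee_rot'][1][1],o['ee_rot'][0][1])),o['width'])
E
```

```text
28.45 [ 0.57956742 -0.21578007  0.10355209] 13.768634796990604 0.0159454102327829
```

View pics/w5.png

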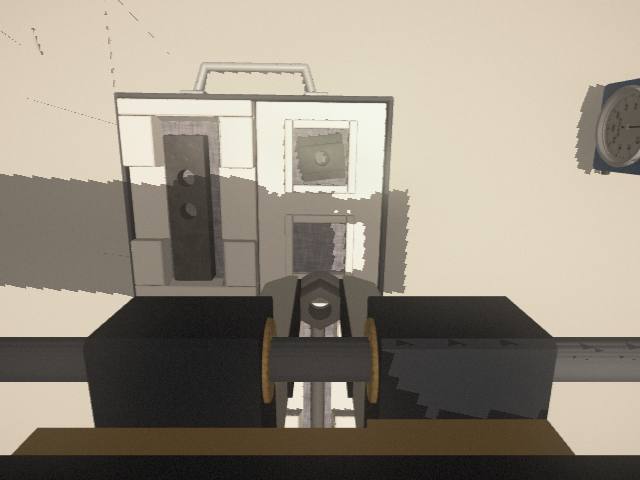

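The nut sits in the fingers at (320,305), above the empty recess, and the strap is in its pocket. Lowering the nut.

Call:
{"op": "servo_tool", "data": {
  "plan": [
    {"travel": [0,-0.03,-0.3],"twist": [0,0,0],"grip": 0},
    {"travel": [0,-0.03,-0.6],"twist": [0,0,0],"grip": 0},
    {"travel": [0,-0.03,-0.8],"twist": [0,0,0],"grip": 0},
    {"travel": [0,-0.03,-0.89],"twist": [0,0,0],"grip": 0},
    {"travel": [0,-0.03,-0.89],"twist": [0,0,0],"grip": 0},
    {"travel": [0,-0.03,-0.89],"twist": [0,0,0],"grip": 0}
  ]
}}

```text
t: 29.2
ee_pos: [0.5804, -0.2207, 0.0156]
ee_rot: [[-0.235, 0.972, 0.002], [0.972, 0.235, -0.0], [-0.001, 0.002, -1.0]]
force: [0.4, -0.3, 0.3]
width: 0.0159
grasp_force: 30.0
```

Call:
{"op": "servo_tool", "data": {
  "plan": [
    {"travel": [0,0.01,-0.012],"twist": [0,0,0],"grip": 0},
    {"travel": [0,0.01,-0.012],"twist": [0,0,0],"grip": 0},
    {"travel": [0,0.01,-0.012],"twist": [0,0,0],"grip": 0.3},
    {"travel": [0,0.01,-0.012],"twist": [0,0,0],"grip": 0.3},
    {"travel": [0,0.01,0.0],"twist": [0,0,0],"grip": 0.3},
    {"travel": [0,0.01,0.4],"twist": [0,0,0],"grip": 0.3},
    {"travel": [0,0.01,1],"twist": [0,0,0],"grip": 0.3}
  ]
}}

```text
t: 30.08
ee_pos: [0.5781, -0.2197, 0.114]
ee_rot: [[-0.235, 0.972, -0.004], [0.972, 0.235, 0.001], [0.002, -0.004, -1.0]]
force: [1.3, 0.4, 0.3]
width: 0.0278
grasp_force: 0.0
```

Call:
{"op": "servo_tool", "data": {
  "plan": [
    {"travel": [0,-0.4,0.5],"twist": [0,0,-0.1],"grip": 0.5},
    {"travel": [0,-0.8,1],"twist": [0,0,-0.2],"grip": 0.5},
    {"travel": [0,-0.8,1],"twist": [0,0,-0.3],"grip": 0.5}
  ]
}}

```text
t: 30.45
ee_pos: [0.5808, -0.3052, 0.2193]
ee_rot: [[0.244, 0.97, 0.008], [0.97, -0.244, -0.006], [-0.004, 0.009, -1.0]]
force: [0.7, -0.1, 0.5]
width: 0.046
grasp_force: 0.0
```

Call:
{"op": "servo_tool", "data": {
  "plan": [
    {"travel": [-0.3,-0.5,0.5],"twist": [0,0,-0.1],"grip": 0.5},
    {"travel": [-0.5,-0.6,1],"twist": [0,0,-0.1],"grip": 0.5},
    {"travel": [-0.5,-0.6,1],"twist": [0,0,-0.1],"grip": 0.5},
    {"travel": [-0.5,-0.6,1],"twist": [0,0,-0.1],"grip": 0.5}
  ]
}}

```text
t: 30.95
ee_pos: [0.5294, -0.3592, 0.3146]
ee_rot: [[0.381, 0.925, 0.0], [0.925, -0.381, 0.0], [0.0, -0.0, -1.0]]
force: [-0.2, 1.0, -0.8]
width: 0.0463
grasp_force: 0.0
```

```bash
python3 - <<'E'
from h import *
o,c,p,d,W=snap('w6');print(o['t'],o['ee_pos'])
z=W[...,2]
for n,q,r,b,ref in(('strap',(.495,-.2105),.012,0,21),('stud',(.602,-.3135),.003,0,19),('stepTop',(.5209,-.3206),.010,0,53),('nut',(.5793,-.2191),.008,0,23)):
    m=(np.hypot(W[...,0]-q[0],W[...,1]-q[1])<r)&(d>.1);print(n,m.sum(),np.round(np.percentile(z[m],[10,50,90])*1e3,1),'expect top',ref)
E
```

```text
30.95 [ 0.52942601 -0.35923113  0.31461339]
strap 443 [ 9.6 20.4 21.7] expect top 21
stud 26 [16.7 18.  19.3] expect top 19
stepTop 290 [44.8 52.8 53.8] expect top 53
nut 192 [ 8.5 21.9 23.6] expect top 23
```

View pics/w6.png

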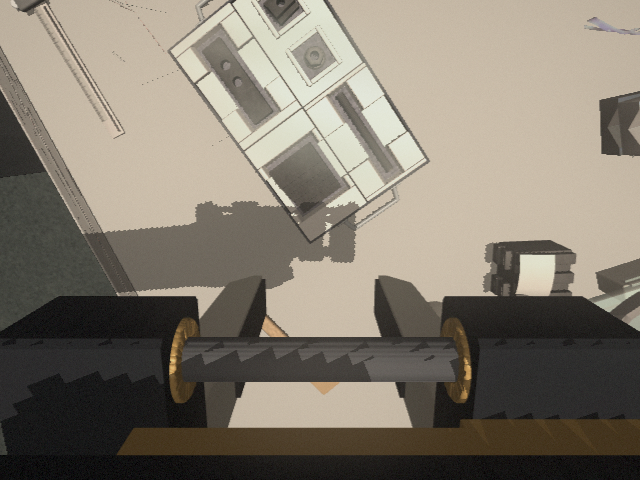

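All four parts sit flat in their pockets: strap (238,80), nut (313,55), stud (368,130) and step block (305,178). Their top heights match the expected values.

```bash
python3 -c "
from workcell import *
print(job_done())"
```

```text
the job is handed in; nothing more can be done
None
```

The far strap clamp, long stud, tall step block and flange nut are each in their own pocket, placed in that order, and the job is handed in at about 31 s; top heights measured from the wrist camera match all four lying flat, and I moved none of the look-alikes.

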